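# Load a mould rack into the resin curing box past its spring gate

### The arm

A 6-joint arm with a two-finger parallel gripper is mounted at the origin on a cart in front of the work surface, level with it; the furniture and walls round the work are solid. World frame = base frame: x ahead of the robot, y to its left, z up, the work surface at z = 0. Lengths are in mm, angles in rad, forces in N, time in s.
With the tool pointing down it reaches from about 350 to 1000 mm from the base axis. Payload 7.1 kg.
Tool frame: the origin (TCP) lies midway between the tips of the shut fingers; the grasp point (between the pads) lies 19 mm behind it (bot.pinch_z is the distance from the TCP to the grasp point, in mm); x points along the fingers, y is the direction in which the jaws open and shut, and the axes are right-handed (so a half turn about x gives the same grasp; the last joint's range is limited). The gripper opens to 85 mm and grips with 20 to 120 N. Pads are 22 mm wide; open, the fingers measure 114 mm over their backs; the gripper's body (76 mm by 85 mm) begins 54 mm behind the grasp point. The pads swing forward as they close: fully open they stand 13 mm farther back than shut.
Start: joints at [-0.019, 0.423, 1.63, -0, 1.089, -0.019], TCP at [624.984, 0.026, 231.319] pointing down, gripper open.
Joint ranges: [-3, 3], [-0.9, 2.11], [0.09, 2.58], [-1.31, 4.45], [0.11, 2.69], [-2.54, 2.54]. Speed limits (rad/s): [2.39, 2.39, 3.01, 3.14, 3.14, 3.14].

### API

Orientations are given as a 3x3 rotation matrix whose columns are the frame's x, y, z axes.
In Python, from workcell import bot, optics gives the robot as it stands.
- The arm moves only by the tool carry_out, never from a script. Its argument "rows" is a list of rows, each an object with "offset": the shift along the world's x, y, z in cm, a list of three; "rotation": the turn, a rotation vector about the world's x, y, z in degrees, a list of three; "fingers": the opening in per cent of the stroke, from 0 (shut) to 100 (fully open). A call has 1 to 5 rows; each row shifts and turns the commanded pose from where the row before left it; what a row does not reach is not made up. A row lasts 1/8 s, in which the tool goes at most 62.5 mm and 10.7 degrees, less where a joint would pass 70% of its speed; a pose out of reach is approached as far as the arm can. A call is refused whole if a number of a shift passes 6.25 or a number of a turn 10.7, either way. A call with a gripper value outside its range is refused whole. The fingers move at their own pace and stop on an object; "grip_force" is the grip in N (left out, the last holds). Time passes only in rows, so rows that do not move let the fingers close. It gives the time, the measured TCP pose, the force and the opening at its end, in the units of the state.
- bot.state(): the state, without advancing time (a new reading comes with each control period).
- optics.read_camera(name): name is "scene" or "side" or "wrist"; returns (picture, depth): 384x512x3 uint8, blue, green, red; 384x512 float32, mm along the optical axis (not along the pixel's ray), 0 where there is no reading.
- optics.camera_model(name): a dict with "fx", "fy", "cx", "cy" (pixels), "cam_to_world" (4x4, takes a point from camera to world coordinates); the wrist camera has in their place "tool_from_camera" (4x4, takes a point from camera to tool coordinates, whose origin is the TCP and whose axes are the tool frame's). Camera axes: x right, y down, z forward; pixel columns grow to the right and rows downward; lengths in mm; the calibration is good to about 2 mm. A picture is of the moment at which its call begins: read the wrist's pose just before it. camera_model takes no time and is no camera call.
- bot.close_job(): hands the job in, once; it reports no verdict.
The state is a dict: "time_s": time; "joint_pos": joint angles; "joint_velocities": joint speeds; "joint_efforts": joint torques, N m; "eef_pos": TCP position; "eef_rot": TCP orientation; "ft_force": force on the tool from outside, world axes, zero at the start; "wrist_torque": the same for the moment, N m; "opening": finger opening in mm.
Only numpy, scipy, OpenCV 4.12 (cv2) and the standard library are available. Lean on these libraries where they do the work, as an engineer would, in place of code of your own. Each camera call takes 0.05 s, during which the arm holds its last target.

### The job

Load the rack of resin moulds into the curing box one-handed: press the red finger bar down with one fingertip and keep it down, so that the amber gate stays swung up, while you push the rack by its blue end plate along the chute under the gate until it is fully home against the stop. Then let the bar up so that the gate closes behind the rack, and move clear. The resin is still wet: only push the rack, never lift it, do not let the gate come against the rack, and leave the other things on the bench where they are.

Things in the scene. Friction and masses are not known exactly. Their poses are not given: they have to be found in the camera images.
- curing_box: Resin curing box, fixed: open-topped chute leading into a white lamp head 136 wide, 115 high, front at x = 6. All in mm in its frame: origin on the worktop under the gate, mid-chute; x along the chute, the way to push; y left; z up. Chute floor z = 12, x -225 to 6; guide walls y = +-26.5 to +-31.5, tops z = 26. The worktop is free under and outside the finger bar.
- shaft_mid (a point): Middle of the gate's steel shaft, 8 mm thick, along the left side of the chute: curing box frame x = -111, y = 37, z = 38 mm. It runs from x = -222 to 0 between bearing blocks 10 mm square, tops z = 46, at x = -222 and -10.
- gate (a joint): Angle of amber gate and finger bar, which turn together on the shaft: 0 closed (bar up, gate across the chute, at x = -4 to 2 mm) to 1.15 rad (bar fully down, gate swung up). A spring closes it when let go; holding it open takes 4 to 7 N on the bar. The rack passes freely above 0.8 rad. A notch 26 mm wide, 12 mm high at the gate's foot clears the rack's tail.
- finger_bar (a point): Middle of the upper face of the red finger bar with black ribs: a strip 170 long (curing box x -213 to -43 mm), 26 wide, 5 thick, left of the shaft, its middle line 36 mm from the shaft's axis. Closed it slopes 30 deg up away from the chute (middle y = 67, z = 58); at 1.0 rad 27 deg down (y = 70, z = 24), at 1.15 rad z = 19. Press it down anywhere along its length; a fingertip can slide along it.
- mould_rack: Steel rack, 64 mm long (x), 50 wide (y), with six white mould cups, 16 high in all, about 0.2 kg, loose in the chute with 1.5 mm play each side. Origin: centre of the underside of its body (tail not counted); x points to the lamp head. A tail 10 wide, 6 high joins the body to an upright blue end plate behind it.
- push_plate (a point): Middle of the rear face of the rack's blue end plate, the face to push (towards the lamp head): 46 mm wide, from 0.5 to 24.5 mm above the chute floor. It lies 108 mm behind the rack's origin and 12.5 mm above the chute floor.
- home (a point): Where the rack's origin lies when it is fully home against the stop inside the lamp head: curing box frame x = 46, y = 0, z = 12 mm. The end plate's rear face is then at x = -62 mm.
- dropper_bottle: amber dropper bottle, 37 mm across, 108 mm tall, bystander to be left alone; origin at the centre of its underside
- cream_jar: jar of cream-coloured grains with white lid, 60 mm across, 75 mm tall, bystander; origin at the centre of its underside
- bone_folder: cream bone folder lying flat, 140 mm long (along its y), 22 wide, 9 thick, bystander; origin at the centre of its underside
- pigment_jar: clear jar of blue-violet pigment with white lid, 48 mm across, 58 mm tall, bystander; origin at the centre of its underside
- wax_block: yellow cake of wax 40x55x18 mm, bystander; origin at the centre of its underside
There are look-alikes about, which are no part of the job. Several things have the shape of the mould_rack; the one meant has the colours described above.

How it is judged:
By the outcome, as a careful person would: the job done as asked, in the order asked, and still so for the second after the job is handed in, with the robot touching nothing.
It also fails if it takes over 42 s, if anything falls off the work surface, if the arm or the gripper's body presses on something with over 40 N, if the wrist force passes 120 N, or if a joint passes its speed limit or range.

## Working session

There is one attempt and no reset: what is moved stays moved. The work goes in short steps, Python scripts to look and compute and a tool call to move; the robot and the scene stay as the last step left them, time stands still between calls to the robot, and variables do not carry over. Pictures are saved under pics/ and viewed, and the job is handed in when it is done.

Besides the shell and the picture viewer there is one more tool, called after "Request:" by a JSON object that holds its "api" and its "payload", one argument or row to a line. carry_out: Moves the arm, as the interface text tells. Its arguments: {"type":"object","properties":{"rows":{"type":"array","items":{"type":"object","properties":{"offset":{"type":"array","items":{"type":"number"}},"rotation":{"type":"array","items":{"type":"number"}},"fingers":{"type":"number"}}}},"grip_force":{"type":"number"}},"required":["rows"]}

```bash
mkdir -p pics; ls
python3 - <<'E'
from workcell import bot, optics
import cv2,numpy as np
s=bot.state();print(s)
for n in("scene","side","wrist"):
    p,d=optics.read_camera(n);cv2.imwrite(f"pics/{n}0.png",p);np.save(f"{n}0.npy",d)
    m=optics.camera_model(n);print(n,{k:np.round(v,3).tolist() for k,v in m.items()})
E
```

```text
pics
{'time_s': 0.0, 'joint_pos': array([-1.89948730e-02,  4.23852220e-01,  1.63074679e+00,  1.81406085e-05,
        1.08860945e+00, -1.89842223e-02]), 'joint_velocities': array([ 0.00071629, -0.00056681, -0.00016534,  0.0005563 , -0.00041732,
        0.00179905]), 'joint_efforts': array([ 6.87376578e-04, -5.57382560e+01, -2.81743366e+01,  7.52266601e-05,
        7.21184188e-03,  1.02962622e-05]), 'eef_pos': array([6.24416216e+02, 4.48523179e-02, 2.30516288e+02]), 'eef_rot': array([[-1.61520433e-03,  9.99998695e-01, -1.91136141e-05],
       [ 4.67594613e-05, -1.90381129e-05, -9.99999999e-01],
       [-9.99998694e-01, -1.61520522e-03, -4.67286499e-05]]), 'ft_force': array([ 0.01648925,  0.30844417, -0.49675384]), 'wrist_torque': array([ 0.01984287, -0.0267038 , -0.03746826]), 'opening': 85.62161868342788}
scene {'fx': 390.043, 'fy': 390.043, 'cx': 256.735, 'cy': 190.926, 'cam_to_world': [[-0.744, -0.325, 0.584, 54.277], [-0.668, 0.367, -0.648, 564.94], [-0.004, -0.872, -0.49, 509.134], [0.0, 0.0, 0.0, 1.0]]}
side {'fx': 411.69, 'fy': 411.69, 'cx': 253.309, 'cy': 189.784, 'cam_to_world': [[1.0, -0.004, -0.021, 584.054], [0.016, -0.516, 0.856, -953.263], [-0.014, -0.857, -0.516, 629.309], [0.0, 0.0, 0.0, 1.0]]}
wrist {'fx': 277.567, 'fy': 277.567, 'cx': 257.737, 'cy': 187.95, 'tool_from_camera': [[-0.001, -0.298, 0.954, -142.817], [1.0, -0.0, 0.001, 0.896], [0.0, 0.954, 0.298, -76.971], [0.0, 0.0, 0.0, 1.0]]}
```

View pics/scene0.png

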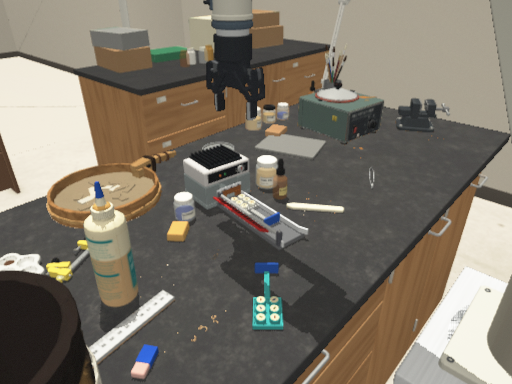

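View pics/side0.png

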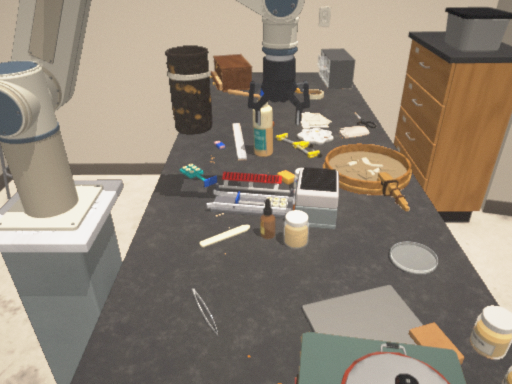

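View pics/wrist0.png

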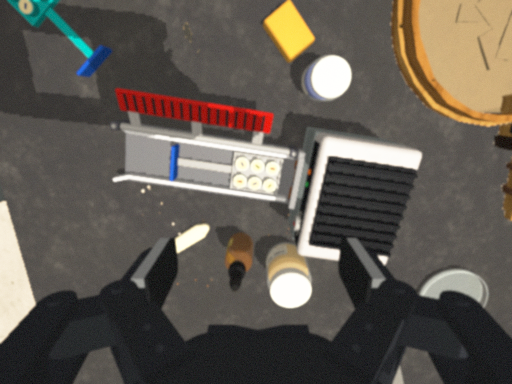

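The wrist view shows the chute running almost along world +x: red bar at px (118–272, 90–130), blue plate at about (173,162), cups at (256,172), lamp head at (360,190). The teal rack is a look-alike. The next step is measuring these.

```bash
cat > h.py <<'E'
from workcell import bot, optics
import cv2,numpy as np
def T_wrist(s):
    T=np.eye(4);T[:3,:3]=s["eef_rot"];T[:3,3]=s["eef_pos"]
    return T@np.array(optics.camera_model("wrist")["tool_from_camera"])
def cloud(d,m,T):
    v,u=np.mgrid[:d.shape[0],:d.shape[1]]
    P=np.stack([(u-m["cx"])/m["fx"]*d,(v-m["cy"])/m["fy"]*d,d],-1)
    W=P@T[:3,:3].T+T[:3,3]; W[d<=0]=np.nan
    return W
def masks(p):
    h=cv2.cvtColor(p,cv2.COLOR_BGR2HSV).astype(int);H,S,V=h[...,0],h[...,1],h[...,2]
    return dict(red=((H<8)|(H>172))&(S>150)&(V>70),blue=(H>105)&(H<125)&(S>150)&(V>60),
      yellow=(H>15)&(H<30)&(S>150)&(V>150))
def ray(m,T,u,v,z):
    r=T[:3,:3]@np.array([(u-m["cx"])/m["fx"],(v-m["cy"])/m["fy"],1]);o=T[:3,3]
    return o+r*(z-o[2])/r[2]
E
python3 - <<'E'
from h import *
s=bot.state();T=T_wrist(s);m=optics.camera_model("wrist")
p=cv2.imread("pics/wrist0.png");d=np.load("wrist0.npy");W=cloud(d,m,T);K=masks(p)
np.set_printoptions(precision=1,suppress=True)
for k,M in K.items():
    n,L,st,c=cv2.connectedComponentsWithStats(M.astype(np.uint8))
    for i in range(1,n):
        if st[i,4]<60: continue
        q=W[L==i];q=q[~np.isnan(q[:,0])]
        r=cv2.minAreaRect(q[:,:2].astype(np.float32))
        print(k,st[i],"mean",q.mean(0),"med",np.median(q,0),"zr",np.percentile(q[:,2],[2,98]),"rect",r)
# scan column profiles across chute
for u in (150,210,350):
    print(u,[tuple(np.round(W[v,u],0)) for v in range(80,260,8)])
cv2.imwrite("pics/w0z.png",cv2.resize(p[60:290,90:430],None,fx=2.3,fy=2.3,interpolation=cv2.INTER_CUBIC))
E
```

```text
red [ 115   88  159   46 3144] mean [556.5  67.4  57.8] med [556.2  67.7  59.5] zr [ 0.9 64.7] rect ((543.495361328125, 66.01426696777344), (29.27268409729004, 203.9815673828125), 81.14141845703125)
blue [ 77  45  34  31 459] mean [432.6 122.1  16.7] med [432.4 122.   18.1] zr [ 3.6 25.5] rect ((431.4818115234375, 122.60865783691406), (44.708866119384766, 5.523624897003174), 41.31360626220703)
blue [170 145   8  35 215] mean [520.1   3.8  32. ] med [520.    4.   34.7] zr [20.1 37.3] rect ((519.3404541015625, 3.898805618286133), (42.89269256591797, 4.313096046447754), 80.97383880615234)
yellow [ 264    0   51   61 1702] mean [661.6 154.5  17.5] med [661.5 154.5  18. ] zr [ 6.6 19.8] rect ((663.5497436523438, 156.0692596435547), (41.55305099487305, 52.79642868041992), 37.814815521240234)
yellow [ 397    0  115  125 1448] mean [841.9  89.6  32. ] med [840.9  76.1  25.1] zr [22.2 47.6] rect ((841.525634765625, 99.87004852294922), (50.69991683959961, 202.2789764404297), 49.75477600097656)
yellow [412   0  25  88 590] mean [799.6 133.   45.9] med [798.6 129.8  46. ] zr [44.  47.6] rect ((8
[... 3372 characters left out ...]
 (np.float64(717.0), np.float64(14.0), np.float64(106.0)), (np.float64(715.0), np.float64(8.0), np.float64(115.0)), (np.float64(718.0), np.float64(-2.0), np.float64(107.0)), (np.float64(719.0), np.float64(-11.0), np.float64(107.0)), (np.float64(718.0), np.float64(-17.0), np.float64(113.0)), (np.float64(718.0), np.float64(-25.0), np.float64(113.0)), (np.float64(722.0), np.float64(-37.0), np.float64(106.0)), (np.float64(723.0), np.float64(-46.0), np.float64(106.0)), (np.float64(724.0), np.float64(-55.0), np.float64(106.0)), (np.float64(671.0), np.float64(12.0), np.float64(251.0)), (np.float64(669.0), np.float64(12.0), np.float64(259.0)), (np.float64(668.0), np.float64(9.0), np.float64(261.0))]
```

View pics/w0z.png

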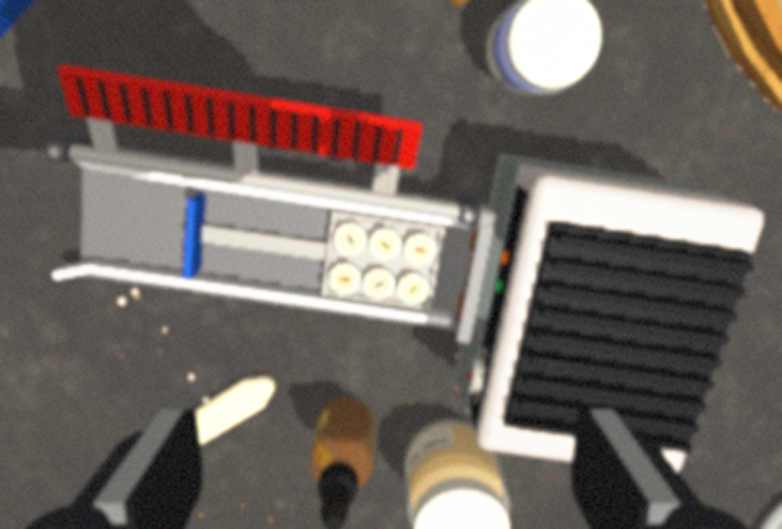

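The zoom shows the bar closed, the plate at zoom px (194,235), and the rack's front about 30 mm short of the gate. Next I fit the box frame.

Run:
```python
from h import *
np.set_printoptions(precision=1,suppress=True)
s=bot.state();T=T_wrist(s);m=optics.camera_model("wrist")
p=cv2.imread("pics/wrist0.png");d=np.load("wrist0.npy");W=cloud(d,m,T);K=masks(p)
M=K["red"].copy();q=W[M];q=q[(q[:,2]>47)&(q[:,2]<72)]
# line fit on bar: v(y)-vs-x with z regress: y = a + b x + c z
A=np.c_[np.ones(len(q)),q[:,0],q[:,2]];co,*_=np.linalg.lstsq(A,q[:,1],rcond=None)
print("bar dir from plane",np.degrees(np.arctan(co[1])),"slope dz/dy",1/co[2])
# ridge edges: per-column top/bottom red pixel via rays
r=cv2.minAreaRect(q[:,:2].astype(np.float32));print(r)
# shaft/walls: bright, z 36..46 left of bar
X=W[...,0];Y=W[...,1];Z=W[...,2]
yaw=None
for a in np.radians([np.degrees(np.arctan(co[1]))]):
    e=np.array([np.cos(a),np.sin(a)]);n=np.array([-e[1],e[0]])
    u=q[:,:2]@e;v=q[:,:2]@n
    print("bar u range",np.percentile(u,[0.3,99.7]),"v",np.percentile(v,[1,99]),"mid")
    c0=np.array([(np.percentile(u,.3)+np.percentile(u,99.7))/2+128,(np.percentile(v,1)+np.percentile(v,99))/2-67])
    # plane-based: v at z=58
    vz=np.median(v-(q[:,2]-58)*(co[2]*np.cos(a)));print("v at z58",vz)
    o=e*c0[0]+n*(vz-67);print("origin",o,"yaw",np.degrees(a))
    B=np.stack([(W[...,:2]-o)@e,(W[...,:2]-o)@n],-1)
    # walls: points z 22..30
    for lo,hi in((-36,-22),(22,34)):
        k=(Z>23)&(Z<30)&(B[...,0]>-190)&(B[...,0]<-20)&(B[...,1]>lo)&(B[...,1]<hi)
        f=np.polyfit(B[k][:,0],B[k][:,1],1);print("wall",lo,k.sum(),f,np.polyval(f,-100),np.percentile(B[k][:,1],[5,95]))
    k=(Z>38)&(Z<46)&(B[...,0]>-200)&(B[...,0]<-20)&(B[...,1]>28)&(B[...,1]<46)
    f=np.polyfit(B[k][:,0],B[k][:,1],1);print("shaft",k.sum(),f,np.polyval(f,-100),Z[k].max())
    k=K["blue"]&(X>480);b=B[k];print("plate top",np.percentile(b[:,0],[2,50,98]),b[:,1].min(),b[:,1].max())
    k=(Z>90)&(Z<125)&(X>600);b=B[k];print("head u",np.percentile(b[:,0],[.5,99.5]),"v",np.percentile(b[:,1],[.5,99.5]),Z[k].max())
# bystander: objects
for nm,(u0,v0),z in(("pigment lid",(327,77),58),("dropper",(240,270),0),("creamlid",(291,290),75)):
    print(nm,W[v0,u0])
```

```text
bar dir from plane -8.9897794351382 slope dz/dy 0.5656993152813945
((556.60986328125, 66.933837890625), (23.38944435119629, 169.79693603515625), 81.12623596191406)
bar u range [455.7 623.6] v [141.8 164.6] mid
v at z58 151.51881406073426
origin [672.6 -20.8] yaw -8.9897794351382
wall -36 513 [  0.  -27.5] -27.788130725312993 [-30.2 -25.7]
wall 22 455 [ 0.  29.8] 29.40717921698663 [27.4 31.3]
shaft 1095 [ 0.  38.7] 38.52355164664213 43.95096988718183
plate top [-157.2 -154.  -153.2] -20.96416390366937 21.929630512487005
head u [-51.5 104.8] v [-108.    68.6] 115.92631142111327
pigment lid [698.9 101.4  58.5]
dropper [ 603.9 -120.9   78.2]
creamlid [ 668.  -152.5   75. ]
```

Request:
{"api": "carry_out", "payload": {
  "rows": [
    {"offset": [-1.6,0.5,0],"rotation": [0,0,10.125],"fingers": 72},
    {"offset": [-1.6,0.5,0],"rotation": [0,0,10.125],"fingers": 72},
    {"offset": [-1.6,0.6,-1],"rotation": [0,0,10.125],"fingers": 72},
    {"offset": [-1.6,0.6,-1],"rotation": [0,0,10.125],"fingers": 72}
  ]
}}

```text
time_s: 0.65
eef_pos: [560.3, 22.2, 210.9]
eef_rot: [[-0.0, 0.757, 0.654], [-0.0, 0.654, -0.757], [-1.0, -0.0, -0.0]]
ft_force: [-0.5, 0.1, -0.2]
opening: 61.8
```

Request:
{"api": "carry_out", "payload": {
  "rows": [
    {"offset": [-1.6,0.5,-2],"rotation": [0,0,10.125],"fingers": 72},
    {"offset": [-1.6,0.5,-2],"rotation": [0,0,10.125],"fingers": 72},
    {"offset": [-1.6,0.6,-2],"rotation": [0,0,10.125],"fingers": 72},
    {"offset": [-1.4,0.5,-2],"rotation": [0,0,10.125],"fingers": 72},
    {"offset": [0,0,0],"rotation": [0,0,0],"fingers": 72}
  ]
}}

```text
time_s: 1.27
eef_pos: [496.9, 43.1, 130.0]
eef_rot: [[-0.004, 0.157, 0.988], [-0.0, 0.988, -0.157], [-1.0, -0.001, -0.004]]
ft_force: [0.5, -2.0, 0.5]
opening: 61.6
```

```bash
cat >> h.py <<'E'
a=np.radians(-9.0);e=np.array([np.cos(a),np.sin(a)]);n=np.array([-e[1],e[0]]);O=np.array([672.7,-19.9])
def box(P): P=np.asarray(P);return np.concatenate([np.stack([(P[...,:2]-O)@e,(P[...,:2]-O)@n],-1),P[...,2:]],-1)
def rep(s):
    print("t",s["time_s"],"box",box(s["eef_pos"]).round(1),"force(box)",box(np.r_[s["ft_force"][:2]+O,s["ft_force"][2]]).round(1),"open",round(s["opening"],1),"yaw",np.degrees(np.arctan2(s["eef_rot"][1,1],s["eef_rot"][0,1])).round(2),"tilt",s["eef_rot"][:,0].round(4))
E
python3 - <<'E'
from h import *
s=bot.state();rep(s)
for n_ in("scene","side","wrist"):
    p,d=optics.read_camera(n_);cv2.imwrite(f"pics/{n_}1.png",p);np.save(f"{n_}1.npy",d)
E
```

```text
t 1.275 box [-183.5   34.8  130. ] force(box) [ 0.8 -1.9  0.5] open 61.6 yaw 80.94 tilt [-4.1e-03 -3.0e-04 -1.0e+00]
```

View pics/wrist1.png

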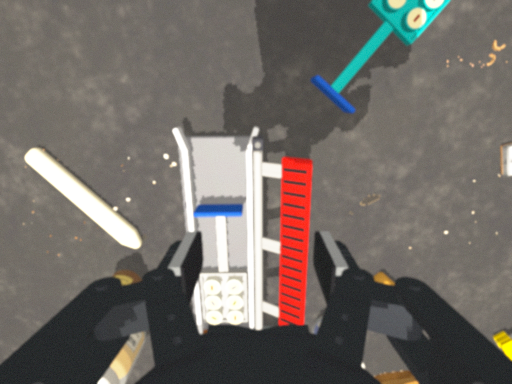

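View pics/scene1.png

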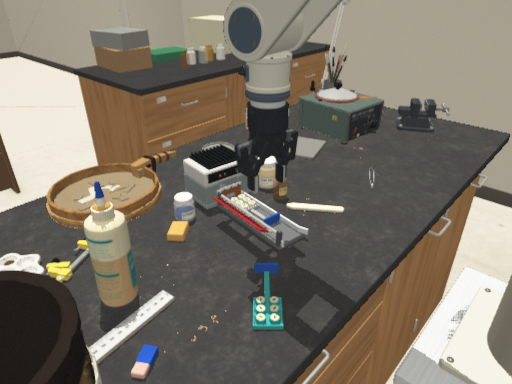

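Wrist view: plate at (218,210), bar at cols 283–311, fingertips at about (200,250) and (318,250). I'll check the plate and the tips in the box frame.

Run:
```python
from h import *
np.set_printoptions(precision=1,suppress=True)
s=bot.state();T=T_wrist(s);m=optics.camera_model("wrist")
p=cv2.imread("pics/wrist1.png");d=np.load("wrist1.npy");W=cloud(d,m,T);B=box(W);K=masks(p)
k=K["blue"]&(np.abs(B[...,1])<40)&(B[...,0]<-100);b=B[k];print("plate n",k.sum(),"x pct",np.percentile(b[:,0],[2,25,50,75,98]),"y",b[:,1].min(),b[:,1].max(),"z",np.percentile(b[:,2],[2,50,98]))
t=b[b[:,2]>30];print("top x",np.percentile(t[:,0],[2,50,98])); t=b[b[:,2]<28];print("rear face x",len(t),np.percentile(t[:,0],[2,50,98]))
k=K["red"]&(B[...,2]>45)&(B[...,1]>40)&(B[...,1]<90);b=B[k];print("bar x",np.percentile(b[:,0],[1,99]),"y",np.percentile(b[:,1],[1,99]),b[:,2].min(),b[:,2].max())
# finger points in tool coordinates
Tc=np.array(optics.camera_model("wrist")["tool_from_camera"]);F=cloud(d,m,Tc)
k=(d>0)&(d<170)&(F[...,0]>-45);f=F[k]
for side in(1,-1):
    g=f[f[:,1]*side>0];g=g[g[:,0]>np.percentile(g[:,0],80)] if len(g) else g
    print("finger",side,len(g),g.min(0) if len(g) else 0,g.max(0) if len(g) else 0)
cv2.imwrite("pics/w1z.png",cv2.resize(p[120:384,100:400],None,fx=2.2,fy=2.2,interpolation=cv2.INTER_CUBIC))
```

```text
plate n 477 x pct [-158.7 -158.2 -157.9 -156.7 -154.3] y -28.096027887950434 20.09362606796305 z [20.3 33.6 37.8]
top x [-158.6 -157.3 -154.3]
rear face x 130 [-158.7 -158.2 -157.6]
bar x [-211.6  -52.3] y [55.3 78.1] 50.683798130272066 206.56354147778674
finger 1 348 [-18.9  31.  -10.9] [-5.5 45.  12. ]
finger -1 348 [-18.6 -44.  -10.7] [ -5.2 -29.7  11.6]
```

View pics/w1z.png

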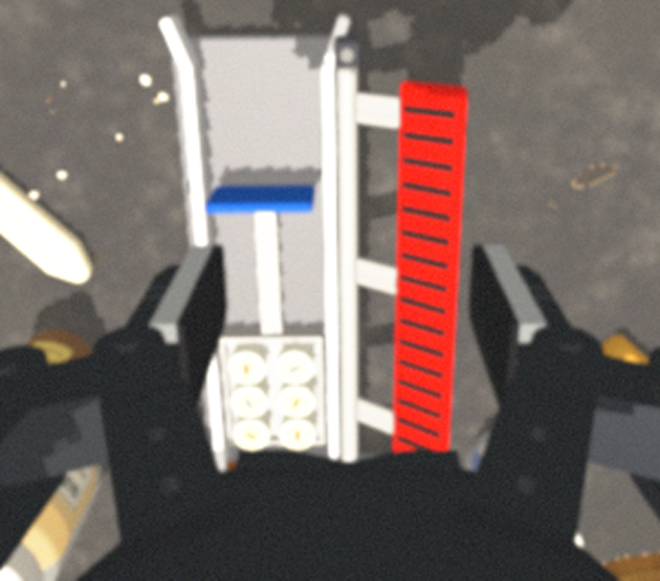

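Request:
{"api": "carry_out", "payload": {
  "rows": [
    {"offset": [0,0,-2.5],"rotation": [0,0,0],"fingers": 72},
    {"offset": [0,0,-2],"rotation": [0,0,0],"fingers": 72},
    {"offset": [0,0,-1.5],"rotation": [0,0,0],"fingers": 72},
    {"offset": [0,0,-1],"rotation": [0,0,0],"fingers": 72},
    {"offset": [0,0,-0.8],"rotation": [0,0,0],"fingers": 72}
  ]
}}

```text
time_s: 2.05
eef_pos: [499.6, 43.0, 53.2]
eef_rot: [[0.001, 0.157, 0.988], [0.0, 0.988, -0.157], [-1.0, 0.0, 0.001]]
ft_force: [1.0, 0.9, 2.6]
opening: 61.2
```

Request:
{"api": "carry_out", "payload": {
  "rows": [
    {"offset": [0,0,-0.7],"rotation": [0,0,0],"fingers": 72},
    {"offset": [0,0,-0.7],"rotation": [0,0,0],"fingers": 72},
    {"offset": [0,0,-0.6],"rotation": [0,0,0],"fingers": 72},
    {"offset": [0,0,-0.6],"rotation": [0,0,0],"fingers": 72},
    {"offset": [0,0,0],"rotation": [0,0,0],"fingers": 72}
  ]
}}

```text
time_s: 2.68
eef_pos: [499.4, 43.0, 27.1]
eef_rot: [[0.001, 0.156, 0.988], [-0.0, 0.988, -0.156], [-1.0, 0.0, 0.001]]
ft_force: [2.1, 1.0, 3.6]
opening: 61.5
```

Run:
```python
from h import *
s=bot.state();rep(s)
for n_ in("scene","side","wrist"):
    p,d=optics.read_camera(n_);cv2.imwrite(f"pics/{n_}2.png",p);np.save(f"{n_}2.npy",d)
    if n_=="scene":cv2.imwrite("pics/scene2z.png",cv2.resize(p[90:290,150:350],None,fx=3,fy=3,interpolation=cv2.INTER_CUBIC))
```

```text
t 2.675 box [-181.    35.    27.1] force(box) [1.9 1.3 3.6] open 61.5 yaw 81.0 tilt [ 6.e-04 -0.e+00 -1.e+00]
```

View pics/scene2z.png

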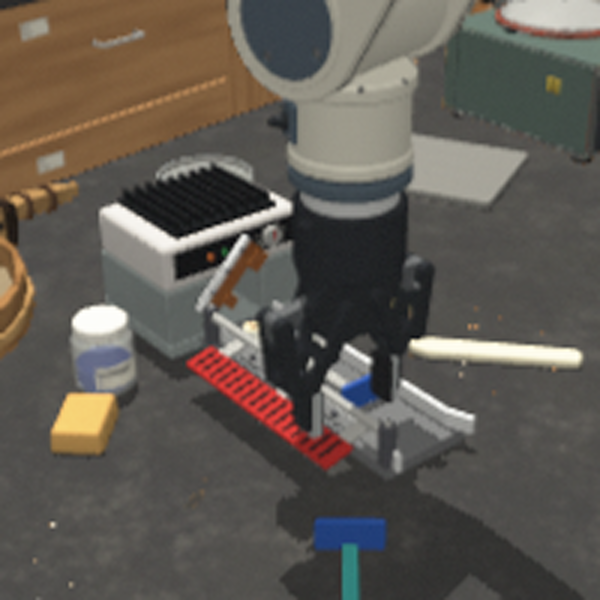

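View pics/wrist2.png

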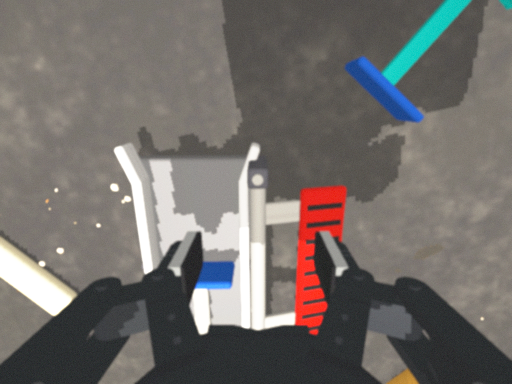

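The gate is swung up, with the bar partly down at about 0.8 rad. I'll press 7 mm further.

Request:
{"api": "carry_out", "payload": {
  "rows": [
    {"offset": [0,0,-0.4],"rotation": [0,0,0],"fingers": 72},
    {"offset": [0,0,-0.3],"rotation": [0,0,0],"fingers": 72},
    {"offset": [0,0,0],"rotation": [0,0,0],"fingers": 72}
  ]
}}

```text
time_s: 3.2
eef_pos: [498.7, 42.8, 20.2]
eef_rot: [[-0.0, 0.157, 0.988], [-0.0, 0.988, -0.157], [-1.0, -0.0, -0.0]]
ft_force: [1.3, -0.3, 5.0]
opening: 61.5
```

Run:
```python
from h import *
np.set_printoptions(precision=1,suppress=True)
s=bot.state();rep(s)
T=T_wrist(s);m=optics.camera_model("wrist")
p,d=optics.read_camera("wrist");W=cloud(d,m,T);B=box(W);K=masks(p)
k=K["red"]&(B[...,2]<60)&(B[...,1]>40)&(B[...,0]<-165);b=B[k]
f=np.polyfit(b[:,1],b[:,2],1);print("bar slope deg",np.degrees(np.arctan(f[0])),"z at y70",np.polyval(f,70),len(b))
p,d=optics.read_camera("scene");cv2.imwrite("pics/scene3z.png",cv2.resize(p[130:270,170:320],None,fx=4,fy=4,interpolation=cv2.INTER_CUBIC))
```

```text
t 3.2 box [-181.6   34.8   20.2] force(box) [ 1.3 -0.1  5. ] open 61.5 yaw 80.99 tilt [-0. -0. -1.]
bar slope deg -25.322544927881328 z at y70 24.447552093979716 2319
```

View pics/scene3z.png

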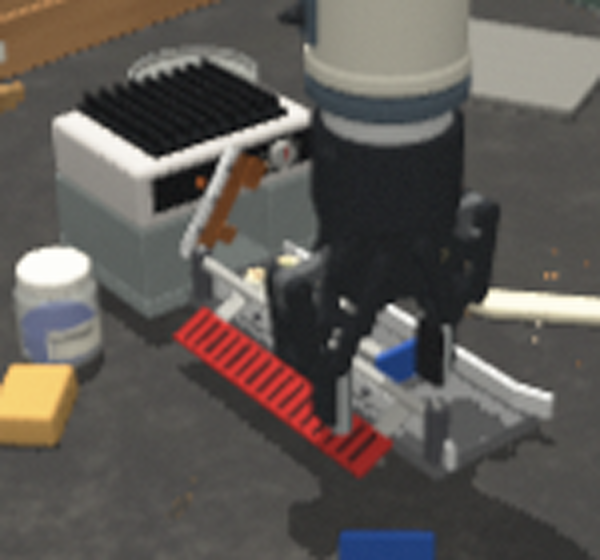

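The bar is at about 1.0 rad with 5 N on it. I'll push along the chute.

Request:
{"api": "carry_out", "payload": {
  "rows": [
    {"offset": [0.6,-0.095,0],"rotation": [0,0,0],"fingers": 72},
    {"offset": [0.6,-0.095,0],"rotation": [0,0,0],"fingers": 72},
    {"offset": [0.4,-0.063,0],"rotation": [0,0,0],"fingers": 72},
    {"offset": [0.4,-0.063,0],"rotation": [0,0,0],"fingers": 72},
    {"offset": [0.4,-0.063,0],"rotation": [0,0,0],"fingers": 72}
  ]
}}

```text
time_s: 3.92
eef_pos: [523.0, 39.2, 20.2]
eef_rot: [[-0.001, 0.156, 0.988], [-0.0, 0.988, -0.156], [-1.0, -0.0, -0.001]]
ft_force: [-3.2, 2.5, 4.0]
opening: 61.5
```

```bash
cat > look.py <<'E'
from h import *
import sys
np.set_printoptions(precision=1,suppress=True)
s=bot.state();rep(s)
T=T_wrist(s);m=optics.camera_model("wrist")
p,d=optics.read_camera("wrist");W=cloud(d,m,T);B=box(W);K=masks(p)
k=K["red"]&(B[...,2]<60)&(B[...,1]>40)&(B[...,1]<90);b=B[k]
f=np.polyfit(b[:,1],b[:,2],1);print("bar slope deg",np.degrees(np.arctan(f[0])),"z at y70",np.polyval(f,70),len(b))
k=K["blue"]&(np.abs(B[...,1])<27)&(B[...,0]>-180);b=B[k]
if len(b):print("plate x",np.percentile(b[:,0],[2,50,98]),"y",np.percentile(b[:,1],[2,98]),"z",np.percentile(b[:,2],[2,98]),len(b))
cv2.imwrite(f"pics/wrist{sys.argv[1]}.png",p)
p,d=optics.read_camera("scene");cv2.imwrite(f"pics/scene{sys.argv[1]}z.png",cv2.resize(p[130:270,170:320],None,fx=4,fy=4,interpolation=cv2.INTER_CUBIC))
E
python3 look.py 4
```

```text
t 3.925 box [-157.1   35.    20.2] force(box) [-3.6  1.9  4. ] open 61.5 yaw 81.0 tilt [-0. -0. -1.]
bar slope deg -25.653436187483468 z at y70 24.376016902742855 5369
plate x [-163.  -145.4 -142.8] y [-22.4  20.1] z [17.1 48.8] 799
```

View pics/scene4z.png

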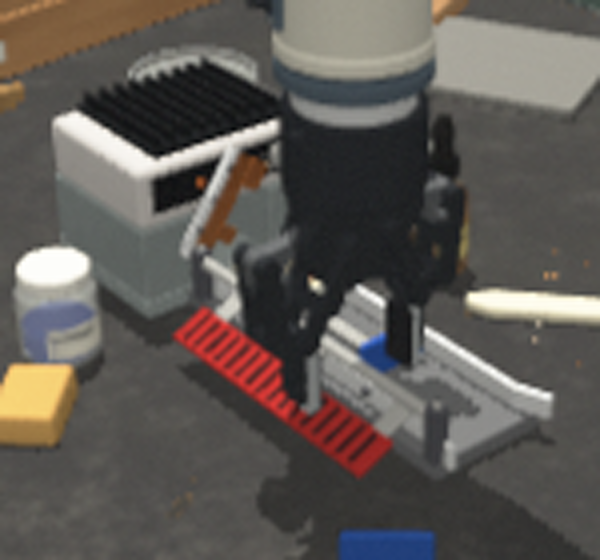

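View pics/wrist4.png

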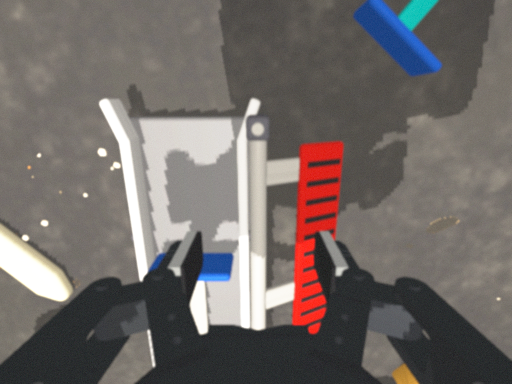

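The plate is moving with the finger (rear face about −145.5) and the gate stays up. I'll keep pushing.

Request:
{"api": "carry_out", "payload": {
  "rows": [
    {"offset": [0.5,-0.079,0],"rotation": [0,0,0],"fingers": 72},
    {"offset": [0.6,-0.095,0],"rotation": [0,0,0],"fingers": 72},
    {"offset": [0.6,-0.095,0],"rotation": [0,0,0],"fingers": 72},
    {"offset": [0.6,-0.095,0],"rotation": [0,0,0],"fingers": 72},
    {"offset": [0.6,-0.095,0],"rotation": [0,0,0],"fingers": 72}
  ]
}}

```text
time_s: 4.65
eef_pos: [551.9, 34.6, 20.3]
eef_rot: [[-0.001, 0.156, 0.988], [0.0, 0.988, -0.156], [-1.0, -0.0, -0.001]]
ft_force: [-3.9, 2.3, 5.2]
opening: 61.8
```

Request:
{"api": "carry_out", "payload": {
  "rows": [
    {"offset": [0.6,-0.095,0],"rotation": [0,0,0],"fingers": 72},
    {"offset": [0.6,-0.095,0],"rotation": [0,0,0],"fingers": 72},
    {"offset": [0.6,-0.095,0],"rotation": [0,0,0],"fingers": 72},
    {"offset": [0.5,-0.079,0],"rotation": [0,0,0],"fingers": 72},
    {"offset": [0.4,-0.063,0],"rotation": [0,0,0],"fingers": 72}
  ]
}}

```text
time_s: 5.28
eef_pos: [579.1, 30.4, 20.3]
eef_rot: [[-0.0, 0.156, 0.988], [0.0, 0.988, -0.156], [-1.0, -0.0, -0.0]]
ft_force: [-3.9, 2.7, 4.5]
opening: 61.3
```

```bash
python3 look.py 5
```

```text
t 5.275 box [-100.3   35.    20.3] force(box) [-4.3  2.   4.5] open 61.3 yaw 81.0 tilt [-0.  0. -1.]
bar slope deg -26.47349380510838 z at y70 24.193401741397075 10531
plate x [-106.1  -88.4  -85.2] y [-22.4  20.1] z [17.  47.7] 867
```

View pics/scene5z.png

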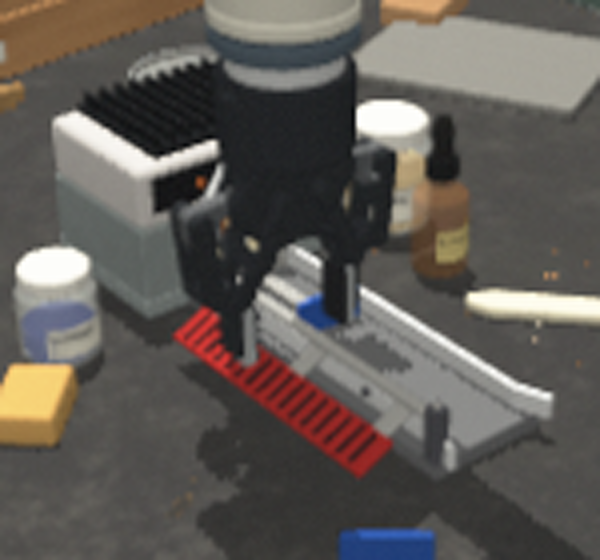

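27 mm remain. I'll push 22 mm, then creep until contact.

Request:
{"api": "carry_out", "payload": {
  "rows": [
    {"offset": [0.5,-0.079,0],"rotation": [0,0,0],"fingers": 72},
    {"offset": [0.5,-0.079,0],"rotation": [0,0,0],"fingers": 72},
    {"offset": [0.5,-0.079,0],"rotation": [0,0,0],"fingers": 72},
    {"offset": [0.4,-0.063,0],"rotation": [0,0,0],"fingers": 72},
    {"offset": [0.3,-0.047,0],"rotation": [0,0,0],"fingers": 72}
  ]
}}

```text
time_s: 6.0
eef_pos: [601.0, 26.9, 20.3]
eef_rot: [[-0.0, 0.156, 0.988], [0.0, 0.988, -0.156], [-1.0, -0.0, -0.0]]
ft_force: [-4.1, 2.6, 4.6]
opening: 61.7
```

Request:
{"api": "carry_out", "payload": {
  "rows": [
    {"offset": [0.1,-0.016,0],"rotation": [0,0,0],"fingers": 72},
    {"offset": [0.1,-0.016,0],"rotation": [0,0,0],"fingers": 72}
  ]
}}

```text
time_s: 6.25
eef_pos: [602.8, 26.6, 20.3]
eef_rot: [[-0.0, 0.156, 0.988], [0.0, 0.988, -0.156], [-1.0, -0.0, -0.0]]
ft_force: [-4.0, 3.3, 3.9]
opening: 61.5
```

Request:
{"api": "carry_out", "payload": {
  "rows": [
    {"offset": [0.1,-0.016,0],"rotation": [0,0,0],"fingers": 72},
    {"offset": [0.1,-0.016,0],"rotation": [0,0,0],"fingers": 72}
  ]
}}

```text
time_s: 6.5
eef_pos: [604.8, 26.3, 20.3]
eef_rot: [[-0.0, 0.156, 0.988], [0.0, 0.988, -0.156], [-1.0, -0.0, -0.0]]
ft_force: [-4.9, 3.2, 4.4]
opening: 61.7
```

```bash
python3 look.py 6
```

```text
t 6.5 box [-74.3  35.   20.3] force(box) [-5.3  2.4  4.4] open 61.7 yaw 81.0 tilt [-0.  0. -1.]
bar slope deg -26.563071465808967 z at y70 23.991192104049375 10141
plate x [-80.1 -62.4 -59. ] y [-22.4  20.2] z [16.8 49.3] 871
```

Request:
{"api": "carry_out", "payload": {
  "rows": [
    {"offset": [0.1,-0.016,0],"rotation": [0,0,0],"fingers": 72},
    {"offset": [0.05,-0.008,0],"rotation": [0,0,0],"fingers": 72}
  ]
}}

```text
time_s: 6.85
eef_pos: [605.1, 26.1, 20.1]
eef_rot: [[-0.003, 0.157, 0.988], [0.0, 0.988, -0.157], [-1.0, -0.0, -0.003]]
ft_force: [-7.3, 3.3, 7.0]
opening: 61.5
```

Request:
{"api": "carry_out", "payload": {
  "rows": [
    {"offset": [0.1,-0.016,0],"rotation": [0,0,0],"fingers": 72},
    {"offset": [0,0,0],"rotation": [0,0,0],"fingers": 72}
  ]
}}

```text
time_s: 7.1
eef_pos: [605.1, 26.0, 19.9]
eef_rot: [[-0.005, 0.157, 0.988], [0.0, 0.988, -0.157], [-1.0, -0.001, -0.005]]
ft_force: [-9.7, 4.1, 7.7]
opening: 61.3
```

Request:
{"api": "carry_out", "payload": {
  "rows": [
    {"offset": [0.15,-0.024,0],"rotation": [0,0,0],"fingers": 72},
    {"offset": [0,0,0],"rotation": [0,0,0],"fingers": 72}
  ]
}}

```text
time_s: 7.35
eef_pos: [605.2, 26.0, 19.8]
eef_rot: [[-0.008, 0.157, 0.988], [0.0, 0.988, -0.157], [-1.0, -0.001, -0.008]]
ft_force: [-13.1, 4.9, 10.9]
opening: 61.6
```

```bash
python3 look.py 7;python3 - <<'E'
from h import *
p,d=optics.read_camera("side");cv2.imwrite("pics/side7z.png",cv2.resize(p[130:270,190:350],None,fx=4,fy=4,interpolation=cv2.INTER_CUBIC))
E
```

```text
t 7.35 box [-73.9  34.8  19.8] force(box) [-13.7   2.8  10.9] open 61.6 yaw 80.94 tilt [-0.  0. -1.]
bar slope deg -27.54287246706197 z at y70 23.213520854309863 10005
plate x [-76.7 -62.2 -58.7] y [-22.5  20. ] z [16.4 45.9] 859
```

View pics/side7z.png

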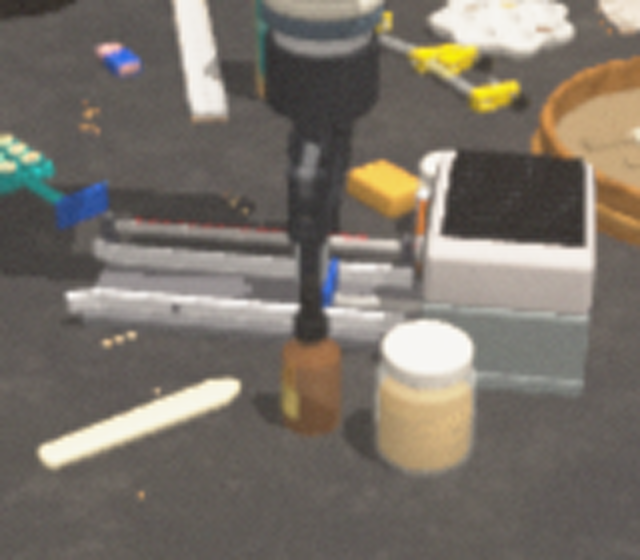

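View pics/wrist7.png

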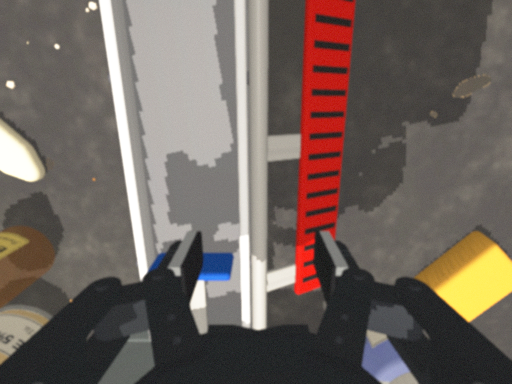

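The finger stalled at TCP x −73.9 with force climbing to 13.7 N, and the plate is at −62, so the rack is home. I'll back off with the bar still down, then let it up gently.

Request:
{"api": "carry_out", "payload": {
  "rows": [
    {"offset": [-0.4,0.063,0],"rotation": [0,0,0],"fingers": 72},
    {"offset": [-0.4,0.063,0],"rotation": [0,0,0],"fingers": 72},
    {"offset": [-0.4,0.063,0],"rotation": [0,0,0],"fingers": 72},
    {"offset": [-0.4,0.063,0],"rotation": [0,0,0],"fingers": 72},
    {"offset": [0,0,0],"rotation": [0,0,0],"fingers": 72}
  ]
}}

```text
time_s: 8.12
eef_pos: [593.1, 28.2, 20.5]
eef_rot: [[0.001, 0.156, 0.988], [0.0, 0.988, -0.156], [-1.0, 0.0, 0.001]]
ft_force: [3.1, 0.4, 3.6]
opening: 61.5
```

```bash
python3 look.py 8
```

```text
t 8.125 box [-86.2  35.   20.5] force(box) [3.  0.8 3.6] open 61.5 yaw 81.0 tilt [ 0.  0. -1.]
bar slope deg -26.660302996354755 z at y70 24.255870142789405 10538
plate x [-63.2 -62.1 -58.8] y [ 0.9 20. ] z [16.4 37.5] 982
```

View pics/wrist8.png

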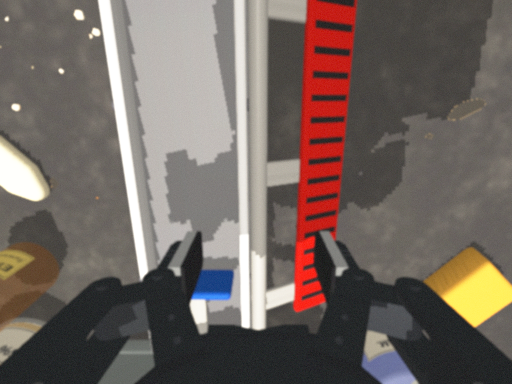

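The plate stayed at −62 with the finger 12 mm clear of it. Now I raise the bar gently.

Request:
{"api": "carry_out", "payload": {
  "rows": [
    {"offset": [0,0,0.5],"rotation": [0,0,0],"fingers": 72},
    {"offset": [0,0,0.6],"rotation": [0,0,0],"fingers": 72},
    {"offset": [0,0,0.6],"rotation": [0,0,0],"fingers": 72},
    {"offset": [0,0,0.6],"rotation": [0,0,0],"fingers": 72},
    {"offset": [0,0,0.6],"rotation": [0,0,0],"fingers": 72}
  ]
}}

```text
time_s: 8.85
eef_pos: [592.5, 27.7, 49.5]
eef_rot: [[-0.001, 0.156, 0.988], [-0.0, 0.988, -0.156], [-1.0, -0.001, -0.001]]
ft_force: [-0.4, -2.0, 1.3]
opening: 61.5
```

Request:
{"api": "carry_out", "payload": {
  "rows": [
    {"offset": [0,0,0.6],"rotation": [0,0,0],"fingers": 72},
    {"offset": [0,0,0.6],"rotation": [0,0,0],"fingers": 72},
    {"offset": [0,0,0.8],"rotation": [0,0,0],"fingers": 72},
    {"offset": [0,0,1],"rotation": [0,0,0],"fingers": 72},
    {"offset": [0,0,2],"rotation": [0,0,0],"fingers": 72}
  ]
}}

```text
time_s: 9.48
eef_pos: [592.4, 28.2, 99.8]
eef_rot: [[-0.001, 0.156, 0.988], [-0.0, 0.988, -0.156], [-1.0, -0.0, -0.001]]
ft_force: [0.2, 0.6, 0.3]
opening: 61.3
```

Request:
{"api": "carry_out", "payload": {
  "rows": [
    {"offset": [-0.5,0.08,3],"rotation": [0,0,0],"fingers": 72},
    {"offset": [-2,0.3,3],"rotation": [0,0,0],"fingers": 72},
    {"offset": [-2.5,0.4,3],"rotation": [0,0,0],"fingers": 72},
    {"offset": [-2,0.3,3],"rotation": [0,0,0],"fingers": 72},
    {"offset": [0,0,0],"rotation": [0,0,0],"fingers": 72}
  ]
}}

```text
time_s: 10.1
eef_pos: [523.5, 39.2, 222.6]
eef_rot: [[0.005, 0.156, 0.988], [0.0, 0.988, -0.156], [-1.0, 0.001, 0.005]]
ft_force: [0.9, 0.3, -0.9]
opening: 61.5
```

```bash
python3 look.py 9;python3 - <<'E'
from h import *
p,d=optics.read_camera("side");cv2.imwrite("pics/side9z.png",cv2.resize(p[130:270,190:350],None,fx=4,fy=4,interpolation=cv2.INTER_CUBIC))
E
```

```text
t 10.1 box [-156.6   35.   222.6] force(box) [ 0.9  0.4 -0.9] open 61.5 yaw 81.02 tilt [ 0.  0. -1.]
bar slope deg -53.41138794203743 z at y70 43.281202647927245 1642
plate x [-63.  -62.2 -59.6] y [-21.7  19.1] z [20.  37.6] 256
```

View pics/side9z.png

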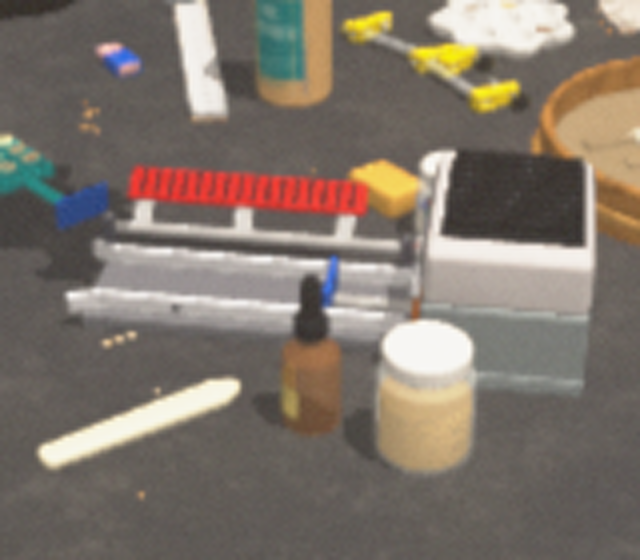

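View pics/wrist9.png

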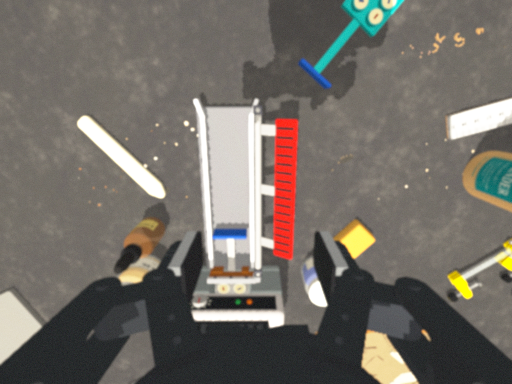

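View pics/scene9z.png

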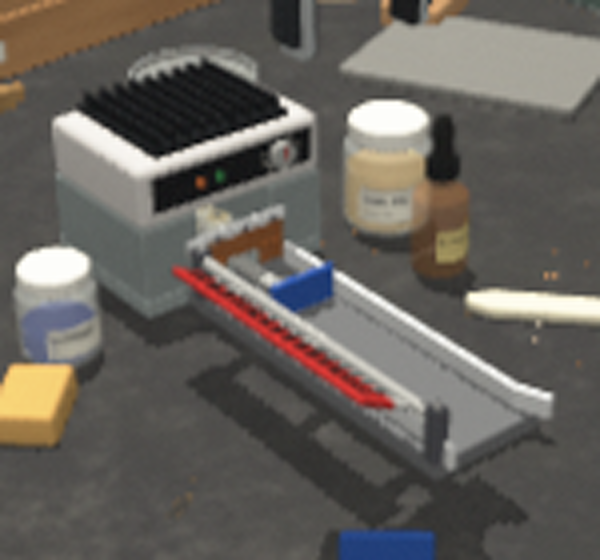

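Gate closed across the tail with the bar up, plate at −62, bystanders in place. The −53° bar slope comes from my z<60 filter, so I'll recheck it with a proper filter and then hand in.

Run:
```python
from h import *
s=bot.state();T=T_wrist(s);m=optics.camera_model("wrist")
p,d=optics.read_camera("wrist");B=box(cloud(d,m,T));K=masks(p)
k=K["red"]&(B[...,2]<75)&(B[...,2]>45)&(B[...,1]>50)&(B[...,1]<85)&(B[...,0]<-60);b=B[k]
A=np.c_[np.ones(len(b)),b[:,0],b[:,1]];c=np.linalg.lstsq(A,b[:,2],rcond=None)[0]
print(np.degrees(np.arctan(c[2])),c@[1,-128,67],len(b))
print(bot.close_job())
```

```text
28.45553310166797 59.231613828893366 2649
the job is handed in; nothing more can be done
None
```

The rack is home against the stop, the gate has closed behind it, and the job is handed in (about 10 s used of the 42 s).

**What I did:** With the jaws across the chute at 62 mm opening, I pressed the red bar down to about 1.0 rad with one finger, taking about 5 N. I kept it there while the other finger pushed the blue end plate along the chute. The finger stalled at the stop and the push force rose from about 5 to 14 N. I then backed 12 mm off the plate with the bar still down, raised slowly so the gate closed, and moved clear.

**Last checks:**
- **Rack:** the plate's rear face measured about x = −62 to −63 mm, against −62 for home. It did not move when I backed off or when the gate closed.
- **Gate:** the pictures show it closed across the rack's tail. The bar slopes 28° with its middle at z = 59 mm, against 30° and 58 mm when closed.
- **Bystanders:** they look unmoved in the side, scene and wrist pictures; I did not re-measure them.

**Check that disagreed:** one bar-slope reading of −53° after release came from a height cut-off in my own filter. Measured again without that fault, it gave the 28° above.

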